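# Seat a die shoe against its locating rails and close the keeper

### The job

On the drilled tooling plate, push the die shoe along the plate until it sits flush against both the long back rail and the short side stop. Then, with it home, push the keeper bar round, shut across the shoe's front edge as far as it will go. Slide the shoe flat on the plate, never lifting or tipping it, leave the other things on and around the plate as they are, and finish clear of everything.

Things in the scene. Friction and masses are not known exactly. Their poses are not given: they have to be found in the camera images.
- tooling_plate: Fixed drilled aluminium plate on the bench, 340 x 360 mm, 12 mm thick (top at z = 12 mm). Its x points from its front edge (nearest the robot) to its back edge, y to its left, z up. Origin on its underside: front edge at x = -150 mm, back edge at +190, sides at y = +/-180. Behind the back rail (x above 127) stand a black forming head 58 mm tall and a blue hose up to 92 mm above the bench.
- back_rail (a point): Middle of the front face of the dark back rail, at the plate's top: x = +105, y = -19 mm of the plate's frame. The rail runs along the plate's y from -164 to +126 mm, 18 mm thick, 20 mm tall above the plate.
- side_stop (a point): Middle of the right-hand face of the short dark side stop, at the plate's top: x = +70, y = +110 mm of the plate's frame. It runs along the plate's x from +35 to +105 mm, 16 mm thick, 20 mm tall above the plate.
- home (a point): Point on the plate's top, at x = +60, y = +60 mm of the plate's frame: where the centre of the shoe's underside lies when the shoe is home against both. Its axes are the plate's.
- die_shoe: Loose die shoe: aluminium base 90 mm (its x) x 100 mm (its y) x 24 mm tall, a dark die 78 x 88 x 20 mm centred on top, screw heads to 48 mm, a brass bush in the die's front (-x) face. Origin at the centre of its underside, z up. Home when its axes lie along the plate's, back face on the rail, left face on the stop. 0.6 to 0.9 kg, slides with 1 to 4 N, starts turned up to 0.35 rad on the plate.
- keeper (a joint): Angle of the keeper bar, rad: 0 when it points along the plate's -x (open), growing anticlockwise seen from above to its hard stop at 1.57, where it points along the plate's -y across the shoe's front, its edge 2 mm clear of a shoe that is home. Starts at 0 to 0.4, stays where it is left; about 1 N at the pin moves it.
- keeper_pin (a point): Centre of the top of the upright steel finger pin on the keeper bar: 12 mm diameter, top 58 mm and foot 24 mm above the bench, 74 mm from the pivot. The bar itself is 12 mm wide, 10 mm thick (14 to 24 mm above the bench) and reaches 8 mm past the pin's centre.
- keeper_pivot (a point): Centre of the keeper's pivot on the plate's top, at x = +7, y = +140 mm of the plate's frame; the shoulder screw there is 22 mm across and 19 mm tall above the plate.
- plug_gauge: Loose steel plug gauge standing on the plate near its front left part, 28 mm diameter, 56 mm tall. Origin at the centre of its underside. Leave it.
- setup_block: Loose steel block on the plate near its front left part, 24 x 40 x 28 mm tall. Origin at the centre of its underside. Leave it.
- wash_bottle: Loose white bottle to the right of the plate, 60 mm diameter, 150 mm tall. Origin at the centre of its underside. Leave it.
- spare_die: Loose dark die to the right of the plate, 50 x 60 x 20 mm tall, with no shoe under it. Origin at the centre of its underside. Leave it.
- collar: Loose steel ring to the right of the plate, 48 mm outside diameter, 16 mm tall. Origin at the centre of its underside. Leave it.
- driver: Loose screwdriver lying to the left of the plate, 170 mm long along its x. Leave it.
- pin_cup: Loose steel cup to the left of the plate, 64 mm diameter, 50 mm tall. Origin at the centre of its underside. Leave it.
There are look-alikes about, which are no part of the job. Of the things shaped like the die_shoe, the aluminium one is meant.

How it is judged (in metres and radians):
On the way, in this order (a step that is already met when the one before it is completed fails the run):
1. the shoe is home against the back rail and the side stop (x of die_shoe in the frame of home between -0.003 and 0.003 m and y of die_shoe in the frame of home between -0.003 and 0.003 m and angle between the x axis of die_shoe and the x axis of tooling_plate, either way round below 0.04 rad), for 0.2 s.
2. the keeper is swung shut with the shoe home (all of step 1 and value of joint keeper above 1.45 rad), for 0.2 s.
At the end, for the whole second after the job is handed in: The shoe lies flat on the plate, at rest, within 3 mm of both the back rail and the side stop and square to them within 0.04 rad, and the keeper stands past 1.45 rad of its 1.57 rad (all of step 2 and linear speed of die_shoe below 0.01 m/s); the robot touches nothing.
It fails at once if the shoe is lifted off the plate or tipped (z of die_shoe in the frame of tooling_plate above 0.017 m or angle between die_shoe's own z axis and vertical above 0.1 rad).
It fails at once if something else on or around the plate is moved by more than 10 mm (distance of any of plug_gauge, setup_block, wash_bottle, spare_die, collar, driver, pin_cup from where it was at the start of the episode above 0.01 m).
It also fails if it takes over 51 s, if anything falls off the work surface, if the arm or the gripper's body presses on something with over 40 N, if the wrist force passes 120 N, or if a joint passes its speed limit or range.

### The arm

A 6-joint arm with a two-finger parallel gripper is mounted at the origin on the work surface. World frame = base frame: x ahead of the robot, y to its left, z up, the work surface at z = 0. Lengths are in mm, angles in rad, forces in N, time in s.
With the tool pointing down it reaches from about 350 to 975 mm from the base axis. Payload 7.1 kg.
Tool frame: the origin (TCP) lies at the very end of the fingers, on their centre line; the grasp point (between the pads) lies 19 mm behind it; y points along the fingers, x is the direction in which the jaws open and shut, and the axes are right-handed (so a half turn about y gives the same grasp; the last joint's range is limited). The gripper opens to 88 mm and grips with 3 to 60 N. Pads are 20 mm wide; open, the fingers measure 115 mm over their backs; the gripper's body (75 mm by 178 mm) begins 61 mm behind the grasp point.
Start: joints at [1.13, 0.423, 1.63, -0, 1.089, -0.019], TCP at [255.845, 570.218, 222.675] pointing down, gripper open.
Joint ranges: [-3, 3], [-0.9, 2.11], [0.09, 2.58], [-1.31, 4.45], [0.11, 2.69], [-2.54, 2.54]. Speed limits (rad/s): [2.39, 2.39, 3.01, 3.14, 3.14, 3.14].

### API

Orientations are given as a rotation vector (axis times angle).
In Python, from workcell import ctrl gives the robot as it stands. The module is installed in compiled form; this text tells all that it offers.
- The arm moves only by the tool jog_arm, never from a script. Its argument "steps" is a list of rows, each an object with "turn": the turn, a rotation vector about the world's x, y, z scaled (see below), a list of three; "dp": the shift along the world's x, y, z scaled (see below), a list of three; "claw": the opening, from 0 (shut) to 1 (fully open). In form: [{"turn": [wx, wy, wz], "dp": [x, y, z], "claw": claw}, ...]. A call has 1 to 12 rows; each row is the pose to reach, as a shift and turn from the pose measured when the call began, turning the shorter way round; what a row does not reach only later rows make up. The controller multiplies each number of a shift by 80 mm and each number of a turn by pi rad. A row lasts 1/12 s, in which the tool goes at most 41.7 mm and 7.16 degrees, less where a joint would pass 70% of its speed; a pose out of reach is approached as far as the arm can. A call with a number of a shift or a turn outside -1 to 1 is refused whole. A call with a gripper value outside its range is refused whole. The fingers move at their own pace and stop on an object; the grip force is fixed at half the most. Time passes only in rows, so rows that repeat a pose let the fingers close. It gives the time, the measured TCP pose, the force and the opening at its end, in the units of the state.
- ctrl.get_obs(): the state, without advancing time (a new reading comes with each control period).
- ctrl.get_image(name): name is "side" or "top"; returns a dict with "img" (400x640x3 uint8, red, green, blue), "range_z" (400x640 float32, mm along the optical axis (not along the pixel's ray), 0 where there is no reading), "fovy" (degrees; the focal length in pixels is half the picture's height over the tangent of half this angle, whatever the lens; pixels are square), "cx", "cy" (the principal point, pixels), "dist_coeffs" ([k1, k2, p1, p2, k3] as OpenCV has them; the pictures are not rectified), "camera_from_world" (4x4, takes a point from world to camera coordinates). Camera axes: x right, y down, z forward; pixel columns grow to the right and rows downward; lengths in mm; the calibration is good to about 2 mm. A picture is of the moment at which its call begins.
- ctrl.close_job(): hands the job in, once; it reports no verdict.
The state is a dict: "t": time; "qpos": joint angles; "qvel": joint speeds; "joint_torque": joint torques, N m; "ee_pos": TCP position; "orientation": TCP orientation; "ft_force": force on the tool from outside, world axes, zero at the start; "moment": the same for the moment, N m; "width": finger opening in mm.
Only numpy, scipy, OpenCV 4.12 (cv2) and the standard library are available. Lean on these libraries where they do the work, as an engineer would, in place of code of your own. Each camera call takes 0.05 s, during which the arm holds its last target.

## Working session

There is one attempt and no reset: what is moved stays moved. The work goes in short steps, Python scripts to look and compute and a tool call to move; the robot and the scene stay as the last step left them, time stands still between calls to the robot, and variables do not carry over. Pictures are saved under pics/ and viewed, and the job is handed in when it is done.

Besides the shell and the picture viewer there is one more tool, called after ">>>" as name([rows], argument=value, ...), one row to a line, values as JSON. jog_arm: Moves the arm, as the interface text tells. Its arguments: {"type":"object","properties":{"steps":{"type":"array","items":{"type":"object","properties":{"turn":{"type":"array","items":{"type":"number"}},"dp":{"type":"array","items":{"type":"number"}},"claw":{"type":"number"}}}}},"required":["steps"]}

```bash
mkdir -p pics; cat > h.py <<'E'
import numpy as np, cv2, pickle
from workcell import ctrl
def grab(n):
    d=ctrl.get_image(n); pickle.dump(d,open(f'{n}.pkl','wb')); return d
def cam(d):
    f=200/np.tan(np.radians(d['fovy'])/2)
    K=np.array([[f,0,d['cx']],[0,f,d['cy']],[0,0,1]]); return K,np.array(d['dist_coeffs'],float),np.array(d['camera_from_world'])
def pix2world(d,uv,z):
    K,D,T=cam(d); p=cv2.undistortPoints(np.array(uv,float).reshape(-1,1,2),K,D).reshape(-1,2)
    R=T[:3,:3];t=T[:3,3];c=-R.T@t
    r=np.c_[p,np.ones(len(p))]@R
    s=(np.broadcast_to(z,len(p))-c[2])/r[:,2]
    return c+r*s[:,None]
def world2pix(d,P):
    K,D,T=cam(d); P=np.array(P,float).reshape(-1,3)
    return cv2.projectPoints(P,cv2.Rodrigues(T[:3,:3])[0],T[:3,3],K,D)[0].reshape(-1,2)
def cloud(d):
    K,D,T=cam(d); z=d['range_z']; v,u=np.mgrid[:400,:640]
    p=cv2.undistortPoints(np.stack([u,v],-1).reshape(-1,1,2).astype(float),K,D).reshape(400,640,2)
    P=np.dstack([p*z[...,None],z])-T[:3,3]
    return P@T[:3,:3]
def crop(d,x0,y0,x1,y1,s,name,pts=None):
    im=cv2.cvtColor(d['img'],cv2.COLOR_RGB2BGR)[y0:y1,x0:x1]
    im=cv2.resize(im,None,fx=s,fy=s,interpolation=cv2.INTER_CUBIC)
    if pts is not None:
        for p in pts: cv2.circle(im,(int((p[0]-x0+.5)*s),int((p[1]-y0+.5)*s)),3,(0,0,255),1)
    cv2.imwrite('pics/'+name,im)
E
python3 - <<'E'
from h import *
o=ctrl.get_obs(); print({k:np.round(v,3) for k,v in o.items()})
for n in('top','side'):
    d=grab(n); crop(d,0,0,640,400,1.25,n+'0.png'); print(n,d['fovy'],d['cx'],d['cy'],d['dist_coeffs'],np.round(d['camera_from_world'],3).tolist())
E
```

```text
{'t': np.float64(0.0), 'qpos': array([ 1.13 ,  0.424,  1.631,  0.   ,  1.089, -0.019]), 'qvel': array([ 0.   , -0.001, -0.001, -0.001, -0.   ,  0.   ]), 'joint_torque': array([ 0.0000e+00, -5.4460e+01, -2.7368e+01,  6.4000e-02,  2.3000e-02,
       -0.0000e+00]), 'ee_pos': array([255.609, 569.727, 221.935]), 'orientation': array([-1.381, -0.892,  0.894]), 'ft_force': array([ 0.854, -0.279,  0.536]), 'moment': array([ 0.053, -0.045,  0.006]), 'width': np.float64(87.742)}
top 48.548506211118834 318.03316354467984 206.53408112658792 [-0.09799209  0.          0.          0.          0.        ] [[-0.003, -1.0, -0.006, 9.62], [-0.985, 0.004, -0.17, 533.39], [0.17, 0.005, -0.985, 1022.704], [0.0, 0.0, 0.0, 1.0]]
side 43.18336410062309 320.91436825424427 199.76957356979818 [-0.13558235  0.          0.          0.          0.        ] [[0.744, -0.668, -0.014, -393.43], [-0.533, -0.581, -0.615, 308.635], [0.402, 0.465, -0.789, 992.774], [0.0, 0.0, 0.0, 1.0]]
```

View pics/top0.png

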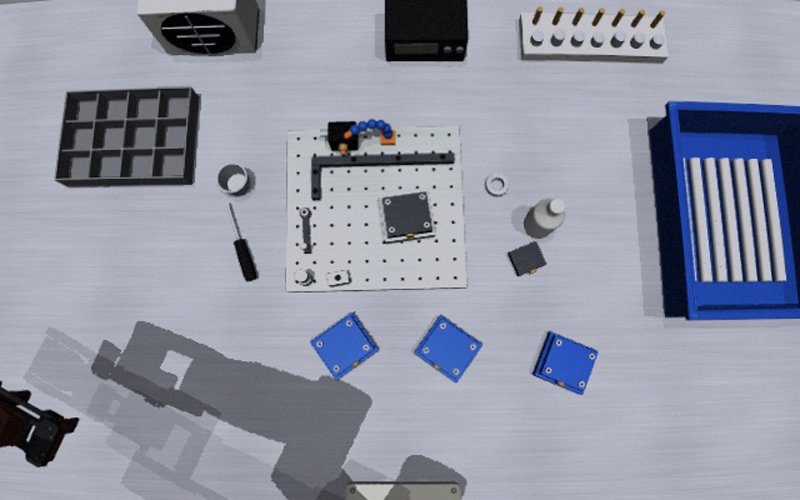

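View pics/side0.png

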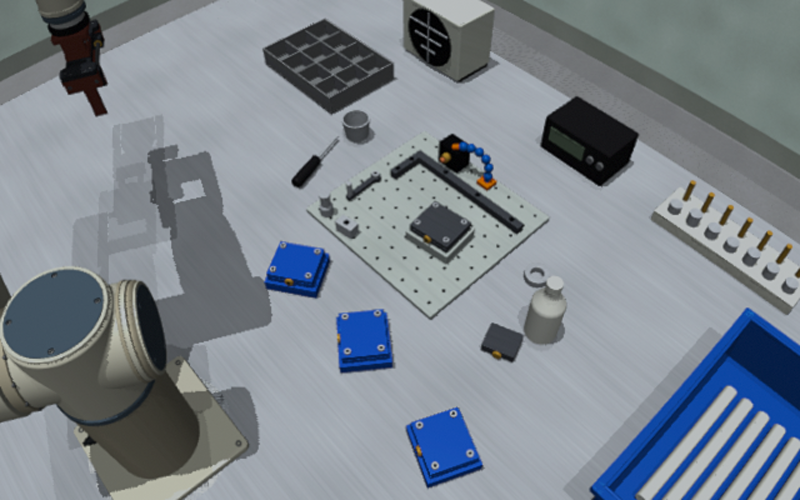

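Top view: plate corners lie at about (287,127), (460,125), (467,288) and (286,292) in the 800-px picture. Shoe candidates are blue blocks at (345,345), (448,347) and (567,362), a bare dark die at (527,259), and the aluminium-based one with a dark die on the plate at (407,215). The last fits the description. I'll confirm it in an enlarged crop.

```bash
python3 - <<'E'
from h import *
d=pickle.load(open('top.pkl','rb')); crop(d,220,90,380,240,5,'t1.png')
d=pickle.load(open('side.pkl','rb')); crop(d,240,100,445,260,3.9,'s1.png')
E
```

```text
(no output)
```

View pics/t1.png

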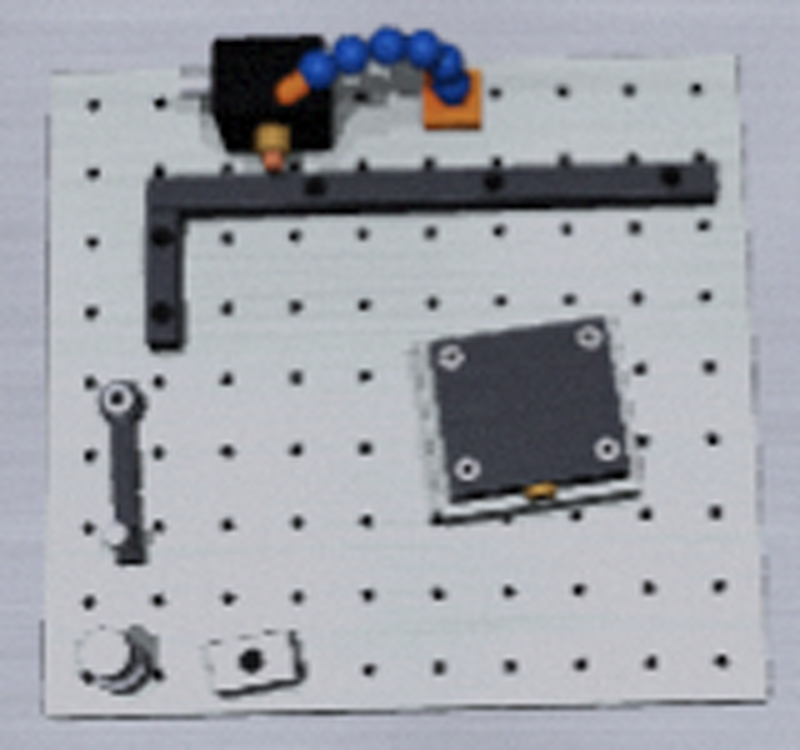

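View pics/s1.png

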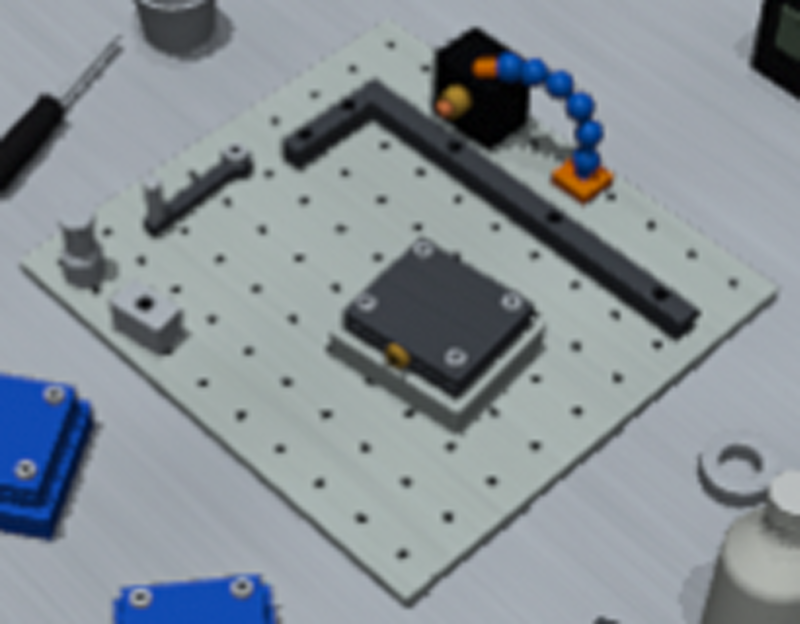

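The crop confirms a light aluminium base, dark die, four screws and a brass bush facing front. The keeper pivot is at (118,399) with its pin near (115,535), and the plug gauge and block are at lower left.

```bash
cat >> h.py <<'E'
def fit2d(L,W):  # world = R L + t
    L=np.array(L,float);W=np.array(W)[:,:2]
    lc=L.mean(0);wc=W.mean(0);A=(L-lc);B=(W-wc)
    th=np.arctan2((A[:,0]*B[:,1]-A[:,1]*B[:,0]).sum(),(A*B).sum())
    R=np.array([[np.cos(th),-np.sin(th)],[np.sin(th),np.cos(th)]])
    t=wc-R@lc; return th,t,W-(L@R.T+t)
E
python3 - <<'E'
from h import *
t=pickle.load(open('top.pkl','rb'));s=pickle.load(open('side.pkl','rb'))
ft=lambda q:[(220+a/5-.4,90+b/5-.4) for a,b in q]
fs=lambda q:[(240+a/3.9-.37,100+b/3.9-.37) for a,b in q]
C=[(190,180),(190,-180),(-150,-180),(-150,180)]
for n,d,p in(('top',t,ft([(50,72),(737,57),(767,702),(45,715)])),('side',s,fs([(390,20),(778,293),(408,605),(22,265)]))):
    W=pix2world(d,p,12); th,tt,r=fit2d(C,W); print(n,th,tt,np.round(r,1).tolist())
    R=np.array([[np.cos(th),-np.sin(th)],[np.sin(th),np.cos(th)]])
    loc=lambda W:(W[:,:2]-tt)@R
    if n=='top':
        q=ft([(451,357),(589,338),(607,448),(467,469)]); pin=ft([(115,535)]); piv=ft([(118,399)])
    else:
        q=fs([(423,248),(512,301),(456,357),(366,302)]); pin=fs([(152,187)]); piv=fs([(236,152)])
    print('screws',np.round(loc(pix2world(d,q,48)),1).tolist(),np.round(loc(pix2world(d,q,48)).mean(0),1))
    S=loc(pix2world(d,q,48)); print('ang', [np.round(np.arctan2(*(S[i]-S[j])[::-1]),3) for i,j in((0,3),(1,2))],np.round(np.arctan2(*-(S[1]-S[0])),3))
    print('pin',loc(pix2world(d,pin,58)),'piv',loc(pix2world(d,piv,31)))
    P=cloud(d); L=(P[...,:2]-tt)@R
    m=(np.abs(L[...,0])<80)&(L[...,1]>-160)&(L[...,1]<60)&(P[...,2]>40)&(P[...,2]<55)
    print('die cloud',m.sum(),np.median(P[m][:,2])); 
    c=cv2.minAreaRect(L[m].astype(np.float32)); print(c)
    m=(np.abs(L[...,0])<90)&(np.abs(L[...,1])<170)&(P[...,2]<20)&(P[...,2]>5); print('plate z',np.median(P[m][:,2]))
    for nm,x0,x1,y0,y1 in(('gauge',-150,-95,120,180),('block',-150,-90,60,120),('pin',-95,-40,110,175)):
        m=(L[...,0]>x0)&(L[...,0]<x1)&(L[...,1]>y0)&(L[...,1]<y1)&(P[...,2]>22)
        print(nm,m.sum(),L[m].mean(0).round(1),P[m][:,2].max().round(1),cv2.minAreaRect(L[m].astype(np.float32)))
E
```

```text
top 0.01919851975488695 [626.28428258  54.64896058] [[-0.3, 0.4], [-1.6, 1.1], [0.2, 0.8], [1.8, -2.3]]
screws [[19.5, -27.4], [27.5, -95.3], [-28.1, -102.4], [-36.9, -34.1]] [ -4.5 -64.8]
ang [np.float64(0.118), np.float64(0.127)] -0.118
pin [[-67.50737384 135.30127187]] piv [[  6.87210745 139.13448146]]
die cloud 417 53.63179819238624
((-10.253456115722656, -66.0439224243164), (84.17410278320312, 88.00638580322266), 7.999886512756348)
plate z 11.847416085279272
gauge 134 [-127.6  135.3] 71.4 ((-127.123779296875, 136.39283752441406), (25.25130844116211, 25.21962547302246), 14.186629295349121)
block 133 [-128.9   75.7] 44.9 ((-128.12709045410156, 75.34561157226562), (24.492652893066406, 30.775611877441406), 10.076963424682617)
pin 65 [-60.7 133.7] 61.8 ((-57.935821533203125, 134.7261199951172), (33.29070281982422, 11.188261985778809), 1.7358601093292236)
side 0.0221894354454369 [625.10095594  51.00199965] [[0.2, 0.2], [-3.0, 1.8], [1.1, 0.7], [1.8, -2.6]]
screws [[26.0, -15.4], [34.4, -84.0], [-22.0, -91.1], [-30.7, -22.6]] [  1.9 -53.3]
ang [np.float64(0.127), np.float64(0.124)] -0.122
pin [[-67.93820041 135.4219003 ]] piv [[  8.52119333 142.39216322]]
die cloud 477 53.14626071129556
((-9.314777374267578, -59.09214401245117), (86.11626434326172, 91.77284240722656), 7.565268039703369)
plate z 11.725964981502466
gauge 184 [-124.9  138.3] 72.0 ((-123.20641326904297, 140.95379638671875), (27.378585815429688, 26.90671157836914), 73.2422103881836)
block 159 [-128.2   77.3] 45.5 ((-126.5528793334961, 78.07081604003906), (26.228008270263672, 38.65984344482422), 10.555257797241211)
pin 71 [-61.5 138.5] 61.1 ((-58.59990310668945, 140.89576721191406), (33.12900161743164, 13.904715538024902), 22.01011085510254)
```

```bash
python3 - <<'E'
from h import *
t=pickle.load(open('top.pkl','rb'));s=pickle.load(open('side.pkl','rb'))
ft=lambda q:[(220+a/5-.4,90+b/5-.4) for a,b in q]
fs=lambda q:[(240+a/3.9-.37,100+b/3.9-.37) for a,b in q]
for n,d,q,pin,e,th,tt in(('top',t,ft([(451,357),(589,338),(607,448),(467,469)]),ft([(115,535)]),ft([(437,522),(640,492)]),0.0192,(626.28,54.65)),('side',s,fs([(423,248),(512,301),(456,357),(366,302)]),fs([(152,187)]),fs([(330,348),(458,432)]),0.0222,(625.1,51.0))):
    tt=np.array(tt);R=np.array([[np.cos(th),-np.sin(th)],[np.sin(th),np.cos(th)]])
    loc=lambda W:(W[:,:2]-tt)@R
    W=pix2world(d,q,60);S=loc(W);print(n,W.mean(0),S.mean(0),np.linalg.norm(S[0]-S[1]),np.linalg.norm(S[1]-S[2]))
    W=pix2world(d,e,12);print('bottom front edge',W[:,:2],loc(W))
    W=pix2world(d,pin,58);print('pin',W)
    print(tt+R@[60,60],'home world; pivot',tt+R@[7,140],'pin shut',tt+R@[7,66])
import scipy.spatial.transform as T
o=ctrl.get_obs();print(T.Rotation.from_rotvec(o['orientation']).as_matrix().round(3))
E
```

```text
top [619.92886968 -10.09467912  60.        ] [ -7.59298118 -64.61081153] 67.57113961774873 55.39548418862528
bottom front edge [[571.09696481  35.44287759]
 [586.01137707 -66.21754555]] [[ -55.54161826  -18.14413308]
 [ -42.58171515 -120.07215787]]
pin [[556.19192483 188.62933629  58.        ]]
[685.11701192 115.79087036] home world; pivot [630.59087495 194.75858774] pin shut [632.01158765 120.772227  ]
side [620.74342707  -9.33316552  60.        ] [ -5.69478569 -60.22159086] 68.2275723633268 56.056233998233225
bottom front edge [[573.66973504  37.62324687]
 [586.71424948 -63.23004555]] [[ -51.71453156  -12.23179887]
 [ -40.91199061 -113.34980447]]
pin [[554.17479132 184.8831758   58.        ]]
[683.75332482 112.317106  ] home world; pivot [628.99053042 191.12088985] pin shut [630.63319548 117.13912418]
[[ 0.409 -0.001 -0.912]
 [ 0.912 -0.001  0.409]
 [-0.001 -1.     0.   ]]
```

Shoe: plate frame about (-6.5, -62), yaw +0.12. The plate is at world (625.7, 52.8), yaw 0.02. I'll push with two part-open fingers on the front face, jaws along the plate's y.

>>> jog_arm([
  {"dp": [0.2, -0.4, 0], "turn": [0, 0, 0.035], "claw": 0.6},
  {"dp": [0.4, -0.8, 0], "turn": [0, 0, 0.07], "claw": 0.6},
  {"dp": [0.5, -1, 0], "turn": [0, 0, 0.105], "claw": 0.6},
  {"dp": [0.5, -1, 0], "turn": [0, 0, 0.141], "claw": 0.6},
  {"dp": [0.5, -1, 0], "turn": [0, 0, 0.141], "claw": 0.6},
])

```text
t: 0.52
ee_pos: [296.1, 488.6, 221.8]
orientation: [-1.199, -1.225, 1.228]
ft_force: [0.2, -0.2, -1.0]
width: 58.1
```

>>> jog_arm([
  {"dp": [0.2, -0.4, 0], "turn": [0, 0, 0], "claw": 0.6},
  {"dp": [0.4, -0.8, 0], "turn": [0, 0, 0], "claw": 0.6},
  {"dp": [0.5, -1, 0], "turn": [0, 0, 0], "claw": 0.6},
  {"dp": [0.5, -1, 0], "turn": [0, 0, 0], "claw": 0.6},
])

```text
t: 0.85
ee_pos: [336.7, 406.3, 221.5]
orientation: [-1.203, -1.22, 1.225]
ft_force: [0.2, 0.4, 0.6]
width: 52.5
```

>>> jog_arm([
  {"dp": [0.2, -0.4, 0], "turn": [0, 0, 0], "claw": 0.6},
  {"dp": [0.4, -0.8, 0], "turn": [0, 0, 0], "claw": 0.6},
  {"dp": [0.5, -1, 0], "turn": [0, 0, 0], "claw": 0.6},
  {"dp": [0.5, -1, 0], "turn": [0, 0, 0], "claw": 0.6},
])

```text
t: 1.18
ee_pos: [377.5, 325.0, 221.5]
orientation: [-1.205, -1.216, 1.222]
ft_force: [-0.4, 0.6, 0.1]
width: 52.6
```

>>> jog_arm([
  {"dp": [0.2, -0.4, 0], "turn": [0, 0, 0], "claw": 0.6},
  {"dp": [0.4, -0.8, 0], "turn": [0, 0, 0], "claw": 0.6},
  {"dp": [0.5, -1, 0], "turn": [0, 0, 0], "claw": 0.6},
  {"dp": [0.5, -1, 0], "turn": [0, 0, 0], "claw": 0.6},
])

```text
t: 1.52
ee_pos: [418.5, 244.5, 221.5]
orientation: [-1.207, -1.214, 1.219]
ft_force: [0.6, 0.2, 0.4]
width: 52.6
```

>>> jog_arm([
  {"dp": [0.2, -0.4, 0], "turn": [0, 0, 0.005], "claw": 0.6},
  {"dp": [0.4, -0.8, 0], "turn": [0, 0, 0.005], "claw": 0.6},
  {"dp": [0.5, -1, 0], "turn": [0, 0, 0.005], "claw": 0.6},
  {"dp": [0.5, -1, 0], "turn": [0, 0, 0.005], "claw": 0.6},
])

```text
t: 1.85
ee_pos: [459.9, 164.4, 221.6]
orientation: [-1.202, -1.224, 1.228]
ft_force: [0.1, 0.8, 0.4]
width: 53.1
```

>>> jog_arm([
  {"dp": [0.2, -0.4, 0], "turn": [0, 0, 0], "claw": 0.6},
  {"dp": [0.4, -0.8, 0], "turn": [0, 0, 0], "claw": 0.6},
  {"dp": [0.5, -1, 0], "turn": [0, 0, 0], "claw": 0.6},
  {"dp": [0.5, -1, 0], "turn": [0, 0, 0], "claw": 0.6},
])

```text
t: 2.18
ee_pos: [501.4, 84.4, 221.7]
orientation: [-1.204, -1.223, 1.225]
ft_force: [-1.4, 0.5, -0.2]
width: 52.4
```

>>> jog_arm([
  {"dp": [0.2, -0.4, -0.2], "turn": [0, 0, 0], "claw": 0.6},
  {"dp": [0.4, -0.8, -0.5], "turn": [0, 0, 0], "claw": 0.6},
  {"dp": [0.5, -1, -0.8], "turn": [0, 0, 0], "claw": 0.6},
  {"dp": [0.5, -1, -0.8], "turn": [0, 0, 0], "claw": 0.6},
])

```text
t: 2.52
ee_pos: [540.4, 4.6, 153.7]
orientation: [-1.2, -1.217, 1.225]
ft_force: [-0.3, -0.2, -1.4]
width: 52.9
```

>>> jog_arm([
  {"dp": [-0.02, -0.1, -0.4], "turn": [0, 0, 0], "claw": 0.6},
  {"dp": [-0.02, -0.19, -0.8], "turn": [0, 0, 0], "claw": 0.6},
  {"dp": [-0.02, -0.19, -1], "turn": [0, 0, 0], "claw": 0.6},
  {"dp": [-0.02, -0.19, -1], "turn": [0, 0, 0], "claw": 0.6},
])

```text
t: 2.85
ee_pos: [536.1, -8.0, 70.9]
orientation: [-1.195, -1.213, 1.228]
ft_force: [0.0, -0.5, -0.7]
width: 52.8
```

>>> jog_arm([
  {"dp": [0, 0, -0.3], "turn": [0, 0, 0], "claw": 0.6},
  {"dp": [0, 0, -0.5], "turn": [0, 0, 0], "claw": 0.6},
  {"dp": [0, 0, -0.6], "turn": [0, 0, 0], "claw": 0.6},
  {"dp": [0, 0, -0.6], "turn": [0, 0, 0], "claw": 0.6},
])

```text
t: 3.18
ee_pos: [535.8, -6.3, 22.8]
orientation: [-1.193, -1.213, 1.229]
ft_force: [-0.3, 0.1, 0.1]
width: 52.8
```

```bash
python3 - <<'E'
from h import *
d=grab('side'); crop(d,240,100,445,260,3.9,'s2.png'); d=grab('top'); crop(d,220,90,380,240,5,'t2.png')
print(ctrl.get_obs()['ee_pos'],ctrl.get_obs()['orientation'])
E
```

```text
[536.93015517  -6.97805717  24.10879022] [-1.19561473 -1.21445127  1.2275394 ]
```

View pics/s2.png

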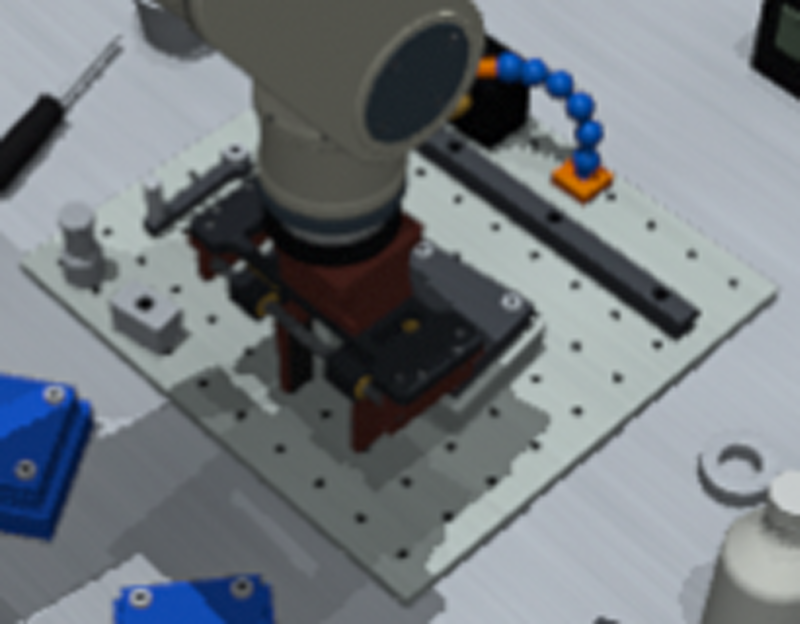

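View pics/t2.png

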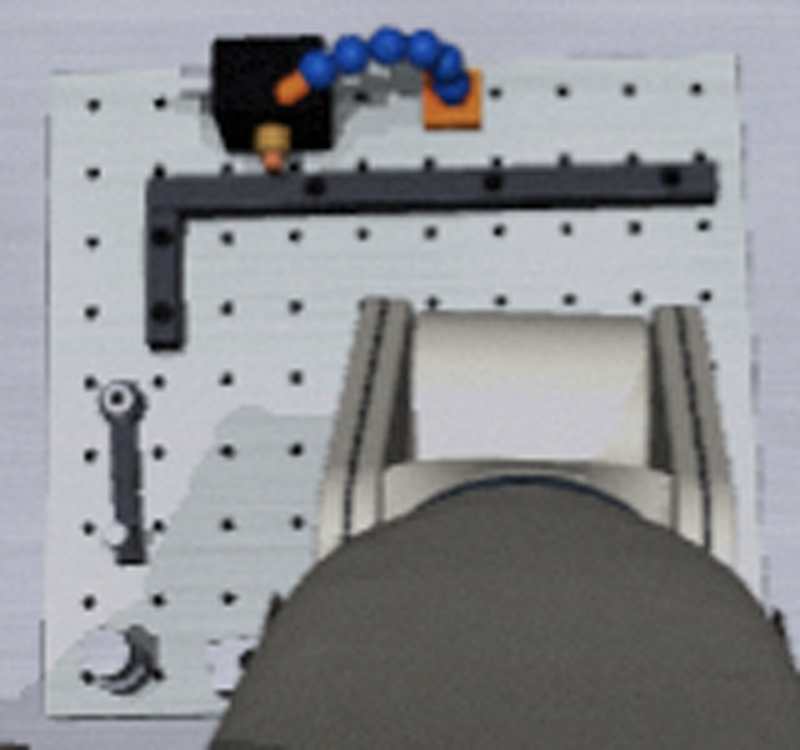

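The fingers stand about 20 mm in front of the shoe, clear of the block and gauge. I'll start the +x push.

>>> jog_arm([
  {"dp": [0.08, 0.0015, -0.01], "turn": [0, 0, 0], "claw": 0.6},
  {"dp": [0.16, 0.003, -0.02], "turn": [0, 0, 0], "claw": 0.6},
  {"dp": [0.24, 0.005, -0.02], "turn": [0, 0, 0], "claw": 0.6},
  {"dp": [0.32, 0.0065, -0.02], "turn": [0, 0, 0], "claw": 0.6},
  {"dp": [0.4, 0.008, -0.02], "turn": [0, 0, 0], "claw": 0.6},
  {"dp": [0.48, 0.01, -0.02], "turn": [0, 0, 0], "claw": 0.6},
  {"dp": [0.56, 0.011, -0.02], "turn": [0, 0, 0], "claw": 0.6},
  {"dp": [0.64, 0.013, -0.02], "turn": [0, 0, 0], "claw": 0.6},
  {"dp": [0.7, 0.014, -0.02], "turn": [0, 0, 0], "claw": 0.6},
  {"dp": [0.75, 0.015, -0.02], "turn": [0, 0, 0], "claw": 0.6},
])

```text
t: 4.12
ee_pos: [597.5, -5.9, 22.4]
orientation: [-1.196, -1.214, 1.227]
ft_force: [-3.1, -0.2, 1.1]
width: 52.7
```

```bash
python3 - <<'E'
from h import *
from scipy.spatial.transform import Rotation as Ro
d=grab('side'); crop(d,240,100,445,260,3.9,'s3.png')
o=ctrl.get_obs();print(o['ee_pos'],o['ft_force'],Ro.from_rotvec(o['orientation']).as_matrix().round(3))
E
```

```text
[598.40632426  -5.8275443   22.55782187] [-0.23427355  1.04495869 -0.1120465 ] [[-0.017 -0.008 -1.   ]
 [ 1.    -0.002 -0.017]
 [-0.002 -1.     0.008]]
```

View pics/s3.png

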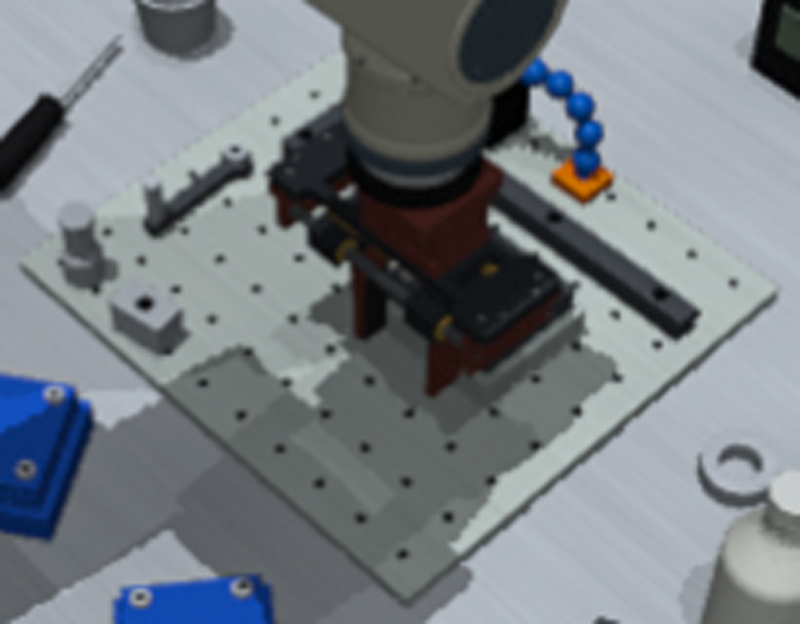

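The shoe slides flat, with about 3 N on the fingers. About 33 mm is left to the rail.

>>> jog_arm([
  {"dp": [0.06, 0.001, 0], "turn": [0, 0, 0], "claw": 0.6},
  {"dp": [0.12, 0.002, 0], "turn": [0, 0, 0], "claw": 0.6},
  {"dp": [0.18, 0.004, 0], "turn": [0, 0, 0], "claw": 0.6},
  {"dp": [0.24, 0.005, 0], "turn": [0, 0, 0], "claw": 0.6},
  {"dp": [0.3, 0.006, 0], "turn": [0, 0, 0], "claw": 0.6},
  {"dp": [0.35, 0.007, 0], "turn": [0, 0, 0], "claw": 0.6},
])

```text
t: 4.67
ee_pos: [627.0, -5.3, 22.5]
orientation: [-1.197, -1.215, 1.227]
ft_force: [-0.9, -0.9, -0.8]
width: 52.8
```

>>> jog_arm([
  {"dp": [0.02, 0, 0], "turn": [0, 0, 0], "claw": 0.6},
  {"dp": [0.04, 0.001, 0], "turn": [0, 0, 0], "claw": 0.6},
  {"dp": [0.04, 0.001, 0], "turn": [0, 0, 0], "claw": 0.6},
])

```text
t: 4.92
ee_pos: [630.8, -5.2, 22.6]
orientation: [-1.197, -1.216, 1.226]
ft_force: [-0.1, 0.7, 0.3]
width: 52.8
```

>>> jog_arm([
  {"dp": [0.02, 0, 0], "turn": [0, 0, 0], "claw": 0.6},
  {"dp": [0.03, 0.001, 0], "turn": [0, 0, 0], "claw": 0.6},
  {"dp": [0.03, 0.001, 0], "turn": [0, 0, 0], "claw": 0.6},
])

```text
t: 5.17
ee_pos: [632.8, -5.1, 22.6]
orientation: [-1.197, -1.215, 1.227]
ft_force: [-2.9, -0.4, 0.8]
width: 52.6
```

```bash
python3 - <<'E'
from h import *
d=grab('side'); crop(d,280,100,440,220,5,'s4.png')
d=grab('top'); crop(d,220,90,380,240,5,'t4.png')
o=ctrl.get_obs();print(o['ee_pos'],o['ft_force'])
E
```

```text
[632.77085261  -5.13424409  22.56282309] [-2.49761359 -0.57877306  1.37913156]
```

View pics/s4.png

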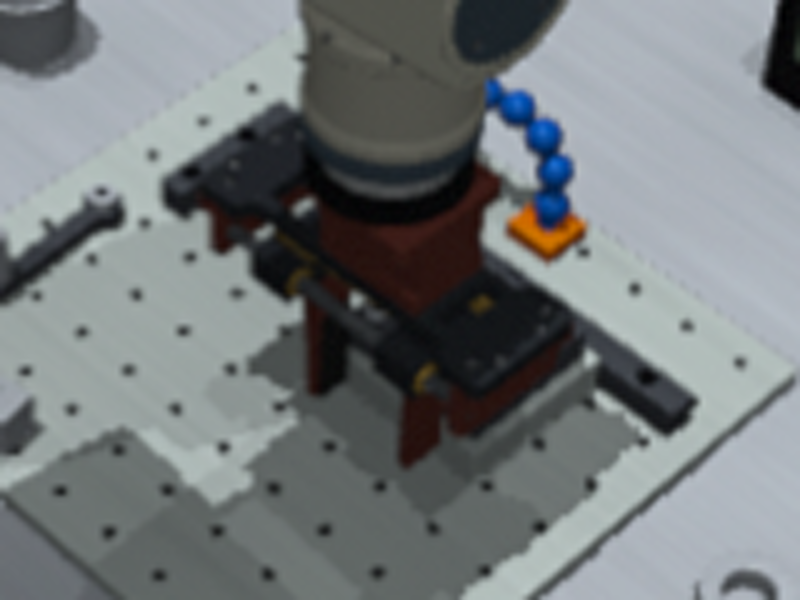

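View pics/t4.png

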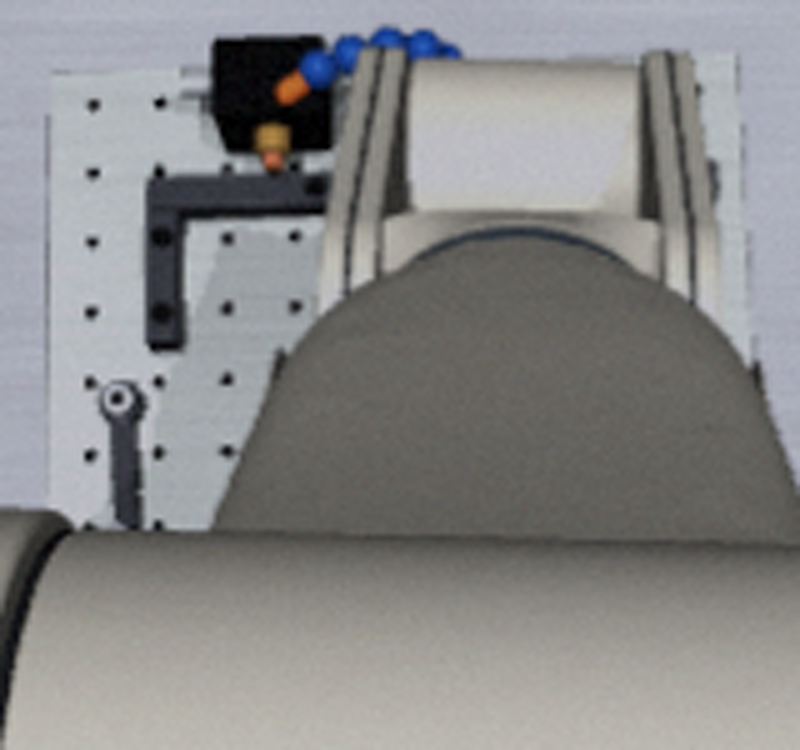

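>>> jog_arm([
  {"dp": [0.02, 0, 0], "turn": [0, 0, 0], "claw": 0.6},
  {"dp": [0.04, 0.001, 0], "turn": [0, 0, 0], "claw": 0.6},
  {"dp": [0.04, 0.001, 0], "turn": [0, 0, 0], "claw": 0.6},
])

```text
t: 5.52
ee_pos: [632.9, -5.1, 22.1]
orientation: [-1.192, -1.211, 1.23]
ft_force: [-11.6, -1.8, 6.0]
width: 52.6
```

>>> jog_arm([
  {"dp": [0.015, 0, 0], "turn": [0, 0, 0], "claw": 0.6},
  {"dp": [0.025, 0, 0], "turn": [0, 0, 0], "claw": 0.6},
  {"dp": [0.025, 0, 0], "turn": [0, 0, 0], "claw": 0.6},
])

```text
t: 5.77
ee_pos: [632.8, -5.1, 21.7]
orientation: [-1.188, -1.208, 1.233]
ft_force: [-8.4, -0.2, 5.0]
width: 52.8
```

The rail contact is clear: the advance stopped at x=632.8 while the force rose to 8–12 N. I'll retreat, close the jaws and check the scene.

>>> jog_arm([
  {"dp": [-0.1, 0, 0], "turn": [0, 0, 0], "claw": 0.6},
  {"dp": [-0.3, 0, 0.02], "turn": [0, 0, 0], "claw": 0.3},
  {"dp": [-0.4, -0.3, 0.02], "turn": [0, 0, 0], "claw": 0},
  {"dp": [-0.4, -0.7, 0.02], "turn": [0, 0, 0], "claw": 0},
  {"dp": [-0.4, -0.98, 0.02], "turn": [0, 0, 0], "claw": 0},
  {"dp": [-0.4, -0.98, 0.02], "turn": [0, 0, 0], "claw": 0},
])

```text
t: 6.27
ee_pos: [601.8, -87.0, 23.9]
orientation: [-1.193, -1.208, 1.23]
ft_force: [0.0, -0.0, -0.8]
width: 22.9
```

```bash
python3 - <<'E'
from h import *
d=grab('side'); crop(d,240,100,445,260,3.9,'s5.png')
t=grab('top'); crop(t,220,90,380,240,5,'t5.png')
o=ctrl.get_obs();print(o['ee_pos'],o['ft_force'],o['width'])
P=cloud(t)
m=(P[...,1]<-150)&(P[...,1]>-400)&(P[...,0]>520)&(P[...,0]<760)&(P[...,2]>80); print('bottle',m.sum(),P[m].min(0),P[m].max(0))
E
```

```text
[601.37930358 -84.17276858  23.60421029] [-1.21814697  0.03393509  0.67618699] 14.701807230251912
bottle 530 [ 579.89850771 -301.83034971   80.16278905] [ 637.67906283 -246.76811984  154.9659379 ]
```

View pics/s5.png

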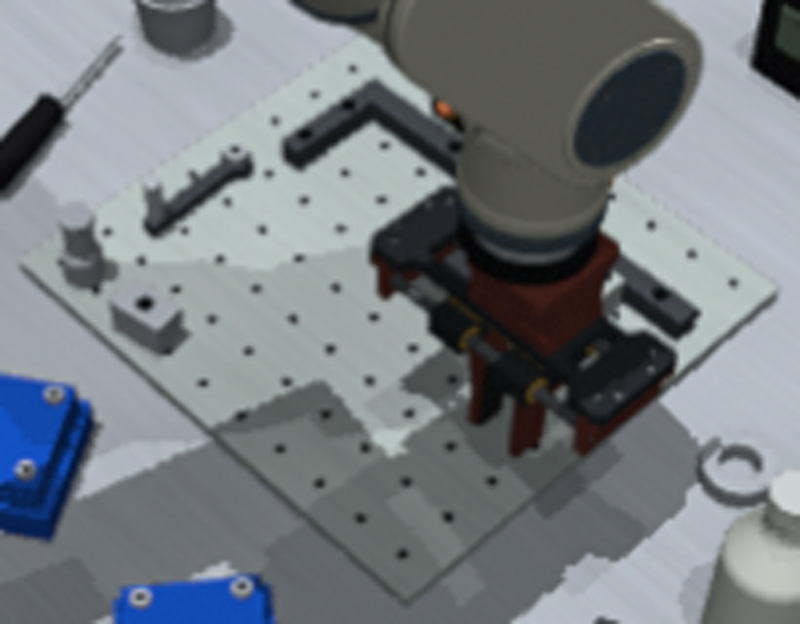

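View pics/t5.png

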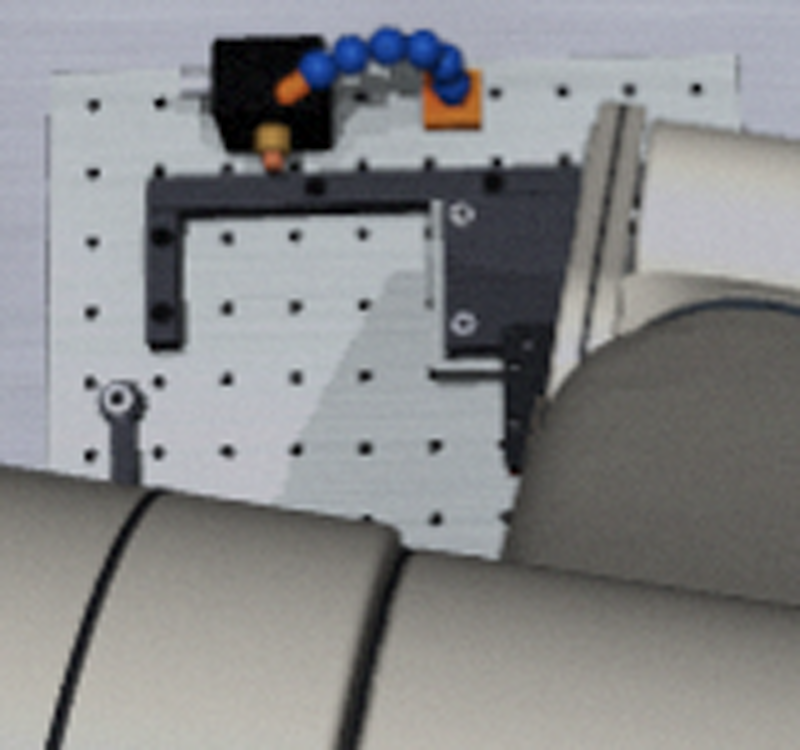

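The shoe is flush along the rail with its left edge at crop x≈437, and the fingers are right-front of it with about 70 mm to the bottle. I'll go alongside the right face.

>>> jog_arm([
  {"dp": [0, -0.05, -0.02], "turn": [0, 0, 0], "claw": 0},
  {"dp": [0.3, -0.06, -0.02], "turn": [0, 0, 0], "claw": 0},
  {"dp": [0.6, -0.06, -0.02], "turn": [0, 0, 0], "claw": 0},
  {"dp": [0.9, -0.06, -0.02], "turn": [0, 0, 0], "claw": 0},
  {"dp": [1, -0.05, -0.02], "turn": [0, 0, 0], "claw": 0},
  {"dp": [1, -0.05, -0.02], "turn": [0, 0, 0], "claw": 0},
])

```text
t: 6.87
ee_pos: [683.3, -87.1, 22.0]
orientation: [-1.192, -1.21, 1.23]
ft_force: [-0.6, 0.7, -0.4]
width: 0.6
```

>>> jog_arm([
  {"dp": [0.03, 0.05, 0], "turn": [0, 0, 0], "claw": 0},
  {"dp": [0.06, 0.12, 0], "turn": [0, 0, 0], "claw": 0},
  {"dp": [0.06, 0.2, 0], "turn": [0, 0, 0], "claw": 0},
  {"dp": [0.06, 0.28, 0], "turn": [0, 0, 0], "claw": 0},
  {"dp": [0.06, 0.36, 0], "turn": [0, 0, 0], "claw": 0},
  {"dp": [0.06, 0.4, 0], "turn": [0, 0, 0], "claw": 0},
])

```text
t: 7.37
ee_pos: [687.4, -54.1, 22.0]
orientation: [-1.191, -1.21, 1.231]
ft_force: [-1.3, -2.1, -0.7]
width: 0.3
```

>>> jog_arm([
  {"dp": [-0.002, 0.07, 0], "turn": [0, 0, 0], "claw": 0},
  {"dp": [-0.003, 0.14, 0], "turn": [0, 0, 0], "claw": 0},
  {"dp": [-0.004, 0.21, 0], "turn": [0, 0, 0], "claw": 0},
  {"dp": [-0.006, 0.28, 0], "turn": [0, 0, 0], "claw": 0},
  {"dp": [-0.007, 0.35, 0], "turn": [0, 0, 0], "claw": 0},
  {"dp": [-0.008, 0.42, 0], "turn": [0, 0, 0], "claw": 0},
  {"dp": [-0.01, 0.49, 0], "turn": [0, 0, 0], "claw": 0},
  {"dp": [-0.011, 0.56, 0], "turn": [0, 0, 0], "claw": 0},
  {"dp": [-0.012, 0.62, 0], "turn": [0, 0, 0], "claw": 0},
])

```text
t: 8.12
ee_pos: [686.3, -3.8, 22.0]
orientation: [-1.191, -1.21, 1.232]
ft_force: [-1.4, -3.1, -0.1]
width: 0.6
```

```bash
python3 - <<'E'
from h import *
d=grab('side'); crop(d,240,100,445,260,3.9,'s6.png')
t=grab('top'); crop(t,220,90,380,240,5,'t6.png')
o=ctrl.get_obs();print(o['ee_pos'],o['ft_force'],o['width'])
E
```

```text
[686.6439575   -3.26676143  22.01385988] [-0.17751565 -0.66700854  0.04350567] 0.4377917919901822
```

View pics/s6.png

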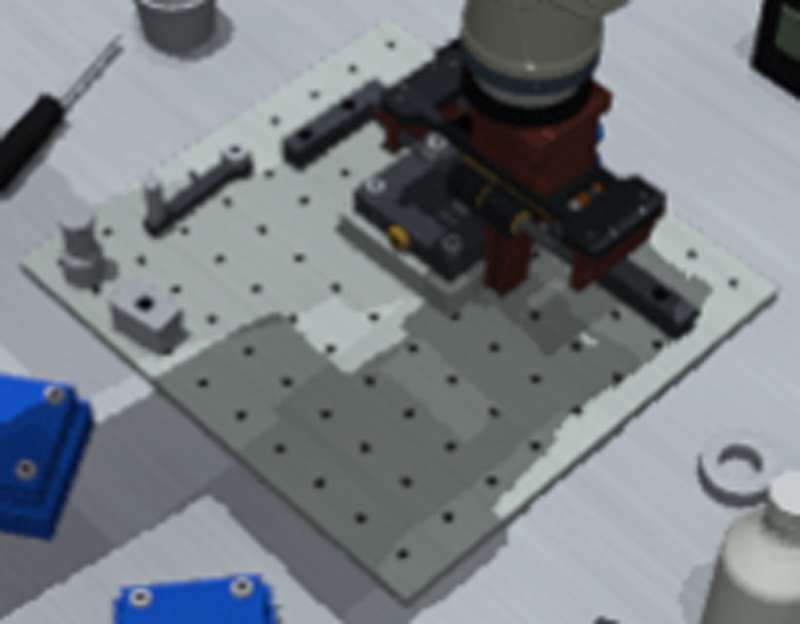

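View pics/t6.png

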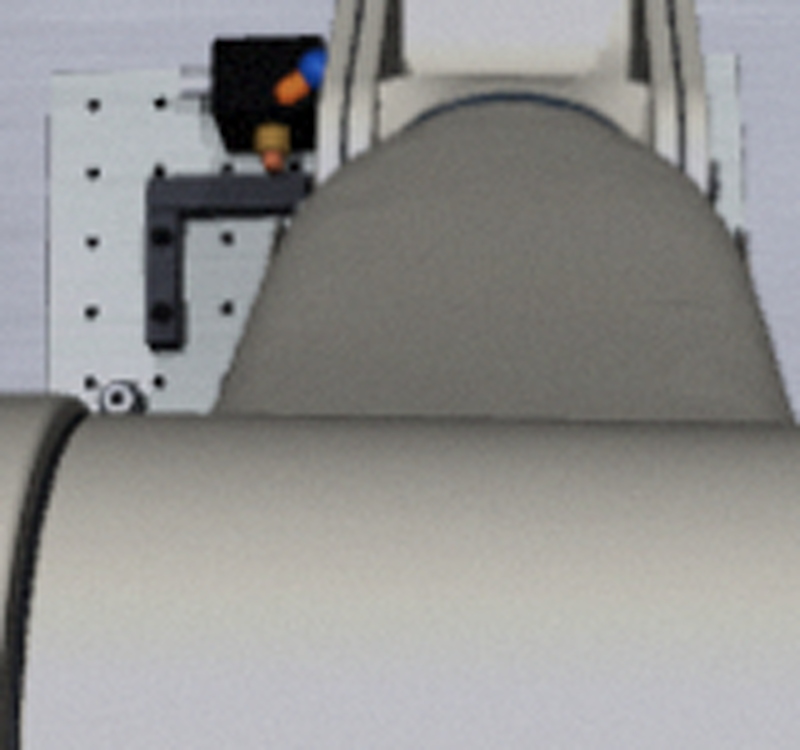

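The shoe slides along the rail and stays square. About 54 mm is left to the stop.

>>> jog_arm([
  {"dp": [-0.001, 0.06, 0], "turn": [0, 0, 0], "claw": 0},
  {"dp": [-0.003, 0.13, 0], "turn": [0, 0, 0], "claw": 0},
  {"dp": [-0.004, 0.2, 0], "turn": [0, 0, 0], "claw": 0},
  {"dp": [-0.005, 0.27, 0], "turn": [0, 0, 0], "claw": 0},
  {"dp": [-0.007, 0.34, 0], "turn": [0, 0, 0], "claw": 0},
  {"dp": [-0.008, 0.41, 0], "turn": [0, 0, 0], "claw": 0},
  {"dp": [-0.009, 0.47, 0], "turn": [0, 0, 0], "claw": 0},
  {"dp": [-0.01, 0.52, 0], "turn": [0, 0, 0], "claw": 0},
  {"dp": [-0.011, 0.56, 0], "turn": [0, 0, 0], "claw": 0},
])

```text
t: 8.97
ee_pos: [685.8, 42.1, 22.0]
orientation: [-1.19, -1.212, 1.231]
ft_force: [-0.8, -2.9, 0.8]
width: 0.4
```

>>> jog_arm([
  {"dp": [0, 0.03, 0], "turn": [0, 0, 0], "claw": 0},
  {"dp": [-0.001, 0.06, 0], "turn": [0, 0, 0], "claw": 0},
  {"dp": [-0.001, 0.06, 0], "turn": [0, 0, 0], "claw": 0},
])

```text
t: 9.22
ee_pos: [685.7, 47.5, 22.0]
orientation: [-1.19, -1.212, 1.231]
ft_force: [0.7, 0.3, 0.1]
width: 0.5
```

>>> jog_arm([
  {"dp": [0, 0.02, 0], "turn": [0, 0, 0], "claw": 0},
  {"dp": [0, 0.04, 0], "turn": [0, 0, 0], "claw": 0},
  {"dp": [0, 0.04, 0], "turn": [0, 0, 0], "claw": 0},
])

```text
t: 9.47
ee_pos: [685.7, 50.9, 22.0]
orientation: [-1.19, -1.212, 1.231]
ft_force: [-0.7, -0.6, 0.0]
width: 0.2
```

>>> jog_arm([
  {"dp": [0, 0.02, 0], "turn": [0, 0, 0], "claw": 0},
  {"dp": [0, 0.04, 0], "turn": [0, 0, 0], "claw": 0},
  {"dp": [0, 0.04, 0], "turn": [0, 0, 0], "claw": 0},
])

```text
t: 9.72
ee_pos: [685.6, 54.4, 22.0]
orientation: [-1.19, -1.212, 1.231]
ft_force: [0.3, -1.8, -0.7]
width: 0.7
```

>>> jog_arm([
  {"dp": [0, 0.02, 0], "turn": [0, 0, 0], "claw": 0},
  {"dp": [0, 0.04, 0], "turn": [0, 0, 0], "claw": 0},
  {"dp": [0, 0.04, 0], "turn": [0, 0, 0], "claw": 0},
])

```text
t: 9.97
ee_pos: [685.5, 57.5, 22.0]
orientation: [-1.19, -1.212, 1.232]
ft_force: [-0.8, -3.2, 0.7]
width: 0.5
```

>>> jog_arm([
  {"dp": [0, 0.02, 0], "turn": [0, 0, 0], "claw": 0},
  {"dp": [0, 0.03, 0], "turn": [0, 0, 0], "claw": 0},
  {"dp": [0, 0.03, 0], "turn": [0, 0, 0], "claw": 0},
])

```text
t: 10.22
ee_pos: [685.5, 57.6, 22.0]
orientation: [-1.192, -1.211, 1.234]
ft_force: [-1.9, -13.8, 0.8]
width: 0.5
```

The stop contact is felt, with 14 N and no further motion at y=57.6. I'll back off and look.

>>> jog_arm([
  {"dp": [0, -0.1, 0], "turn": [0, 0, 0], "claw": 0},
  {"dp": [0, -0.4, 0], "turn": [0, 0, 0], "claw": 0},
  {"dp": [-0.3, -0.5, 0], "turn": [0, 0, 0], "claw": 0},
  {"dp": [-0.7, -0.5, 0], "turn": [0, 0, 0], "claw": 0},
  {"dp": [-1, -0.5, 0], "turn": [0, 0, 0], "claw": 0},
  {"dp": [-1, -0.5, 0], "turn": [0, 0, 0], "claw": 0},
])

```text
t: 10.72
ee_pos: [600.0, 17.6, 21.2]
orientation: [-1.187, -1.206, 1.236]
ft_force: [-0.7, 0.5, 0.1]
width: 0.6
```

```bash
python3 - <<'E'
from h import *
d=grab('side'); crop(d,240,100,445,260,3.9,'s7.png')
t=grab('top'); crop(t,220,90,380,240,5,'t7.png')
o=ctrl.get_obs();print(o['ee_pos'],o['ft_force'],o['width'])
E
```

```text
[605.61453272  17.77709865  22.33691743] [ 0.50584834 -0.39851384 -0.75579437] 0.2284067213915699
```

View pics/s7.png

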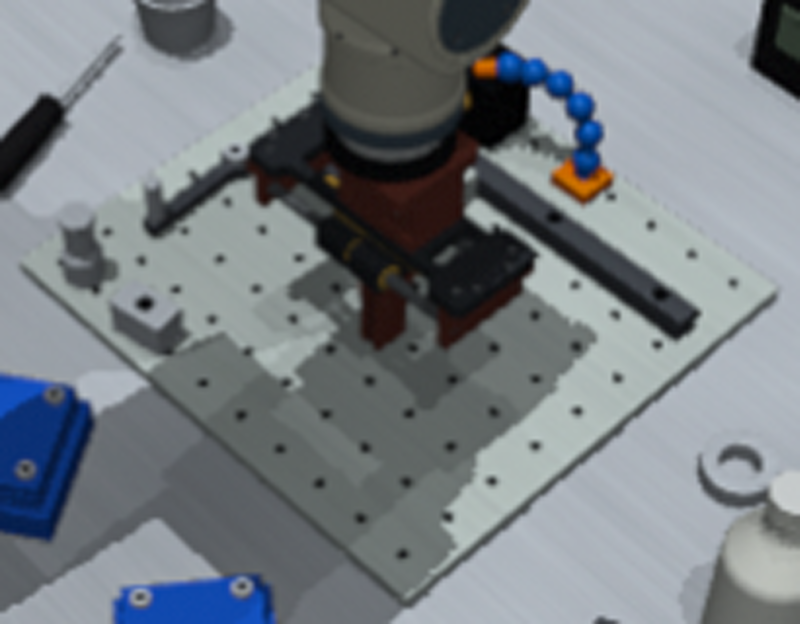

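View pics/t7.png

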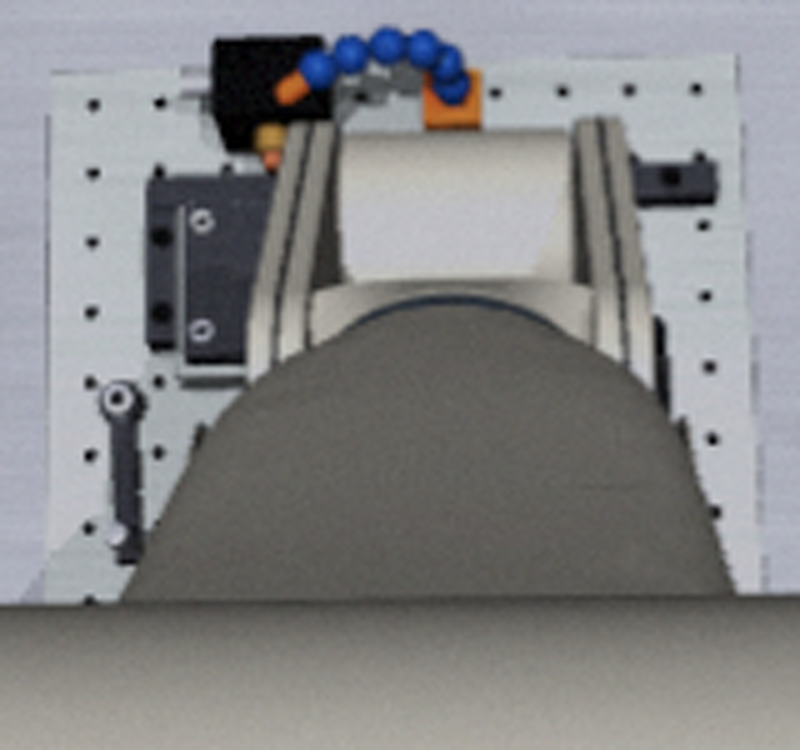

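The shoe looks flush against the rail and the stop: its left edge meets the stop at crop x≈182 and its die edges are square. I'll give it one front nudge to be sure the rail contact held.

>>> jog_arm([
  {"dp": [-0.05, 0.3, 0], "turn": [0, 0, 0], "claw": 0},
  {"dp": [-0.05, 0.6, 0], "turn": [0, 0, 0], "claw": 0},
  {"dp": [-0.05, 0.9, 0], "turn": [0, 0, 0], "claw": 0},
  {"dp": [-0.05, 1, 0], "turn": [0, 0, 0], "claw": 0},
  {"dp": [-0.05, 1, 0], "turn": [0, 0, 0], "claw": 0},
])

```text
t: 11.23
ee_pos: [603.3, 99.9, 22.6]
orientation: [-1.192, -1.215, 1.234]
ft_force: [-0.8, 0.3, 0.2]
width: -0.0
```

>>> jog_arm([
  {"dp": [0.03, 0.1, 0], "turn": [0, 0, 0], "claw": 0},
  {"dp": [0.1, 0.2, 0], "turn": [0, 0, 0], "claw": 0},
  {"dp": [0.17, 0.22, 0], "turn": [0, 0, 0], "claw": 0},
  {"dp": [0.24, 0.22, 0], "turn": [0, 0, 0], "claw": 0},
  {"dp": [0.28, 0.22, 0], "turn": [0, 0, 0], "claw": 0},
  {"dp": [0.3, 0.22, 0], "turn": [0, 0, 0], "claw": 0},
])

```text
t: 11.73
ee_pos: [628.2, 117.0, 22.6]
orientation: [-1.192, -1.215, 1.233]
ft_force: [0.1, 0.1, 0.2]
width: 0.4
```

>>> jog_arm([
  {"dp": [0.02, 0, 0], "turn": [0, 0, 0], "claw": 0},
  {"dp": [0.04, 0, 0], "turn": [0, 0, 0], "claw": 0},
  {"dp": [0.05, 0, 0], "turn": [0, 0, 0], "claw": 0},
  {"dp": [0.05, 0, 0], "turn": [0, 0, 0], "claw": 0},
])

```text
t: 12.07
ee_pos: [630.1, 116.4, 22.1]
orientation: [-1.19, -1.211, 1.236]
ft_force: [-5.0, -0.3, 2.6]
width: 0.1
```

The nudge stopped at x=630.1, which matches the rail (expected 630.3). I'll back off, rise and go to the left of the keeper pin.

>>> jog_arm([
  {"dp": [-0.1, 0, 0], "turn": [0, 0, 0], "claw": 0},
  {"dp": [-0.3, 0, 0.1], "turn": [0, 0, 0], "claw": 0},
  {"dp": [-0.4, 0, 0.5], "turn": [0, 0, 0], "claw": 0},
  {"dp": [-0.5, 0.3, 0.9], "turn": [0, 0, 0], "claw": 0},
  {"dp": [-0.8, 0.7, 1], "turn": [0, 0, 0], "claw": 0},
  {"dp": [-0.93, 1, 1], "turn": [0, 0, 0], "claw": 0},
  {"dp": [-0.93, 1, 1], "turn": [0, 0, 0], "claw": 0},
])

```text
t: 12.65
ee_pos: [553.9, 199.7, 103.3]
orientation: [-1.188, -1.215, 1.236]
ft_force: [-1.0, -0.4, -0.9]
width: 0.7
```

>>> jog_arm([
  {"dp": [0, 0.1, 0], "turn": [0, 0, 0], "claw": 0},
  {"dp": [0, 0.2, 0], "turn": [0, 0, 0], "claw": 0},
  {"dp": [0, 0.2, 0], "turn": [0, 0, 0], "claw": 0},
])

```text
t: 12.9
ee_pos: [554.3, 216.6, 103.2]
orientation: [-1.188, -1.215, 1.236]
ft_force: [-0.6, -0.6, 0.4]
width: 0.7
```

```bash
python3 - <<'E'
from h import *
d=grab('side'); crop(d,240,100,445,260,3.9,'s8.png')
t=grab('top'); crop(t,220,90,380,240,5,'t8.png')
o=ctrl.get_obs();print(o['ee_pos'],o['ft_force'],o['width'])
E
```

```text
[554.17500416 215.37528703 102.9428282 ] [ 0.70103636  0.12440484 -0.68563743] 0.840050941278582
```

View pics/s8.png

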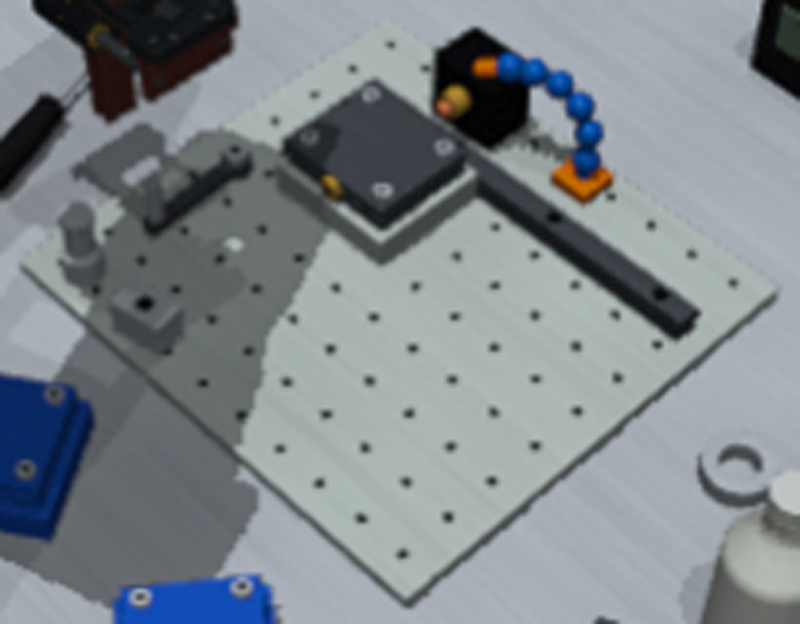

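View pics/t8.png

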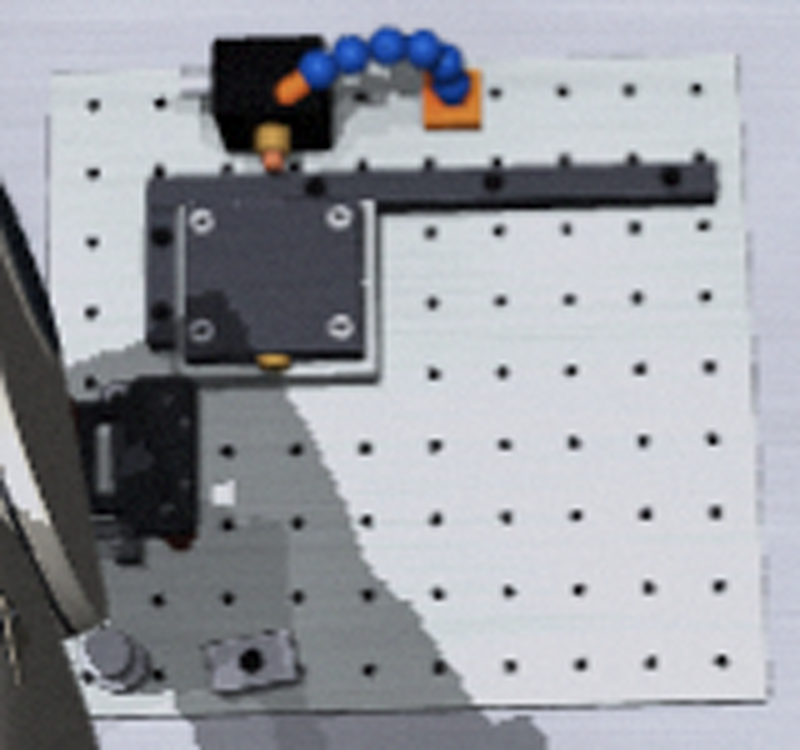

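The shoe sits home and square, with its front edge at crop y≈378 and its left edge on the stop. The keeper, gauge and block are unmoved. I'll lower beside the pin.

>>> jog_arm([
  {"dp": [0, 0, -0.3], "turn": [0, 0, 0], "claw": 0},
  {"dp": [0, 0, -0.6], "turn": [0, 0, 0], "claw": 0},
  {"dp": [0.01, 0, -0.8], "turn": [0, 0, 0], "claw": 0},
  {"dp": [0.01, 0, -0.85], "turn": [0, 0, 0], "claw": 0},
  {"dp": [0.01, 0, -0.85], "turn": [0, 0, 0], "claw": 0},
])

```text
t: 13.42
ee_pos: [554.2, 214.3, 33.4]
orientation: [-1.188, -1.211, 1.238]
ft_force: [-0.2, 0.3, 0.4]
width: 0.6
```

```bash
python3 - <<'E'
from h import *
d=grab('side'); crop(d,235,90,335,190,6,'s9.png')
o=ctrl.get_obs();p=o['ee_pos'];print(p,o['ft_force'],o['width'])
th=.0205;R=np.array([[np.cos(th),-np.sin(th)],[np.sin(th),np.cos(th)]]);tt=np.array([626,53.3])
for a in np.arange(0.06,1.6,.15):
    P=np.array([7,140])+74*np.array([-np.cos(a),-np.sin(a)])
    T=P+[-15*np.sin(a),12.5*np.cos(a)]
    W=tt+R@T; print(round(a,2),W.round(1),((W-p[:2])/80).round(3))
E
```

```text
[554.99721297 214.7435122   34.56978374] [ 0.15939676 -0.55109489  0.15036597] 0.601222209356049
0.06 [555.2 199.9] [ 0.003 -0.185]
0.21 [554.7 188.7] [-0.004 -0.326]
0.36 [555.9 177.5] [ 0.011 -0.465]
0.51 [558.8 166.7] [ 0.047 -0.6  ]
0.66 [563.2 156.5] [ 0.103 -0.728]
0.81 [569.2 147.2] [ 0.177 -0.845]
0.96 [576.5 138.9] [ 0.269 -0.949]
1.11 [585.  131.8] [ 0.376 -1.037]
1.26 [594.6 126. ] [ 0.495 -1.109]
1.41 [604.9 121.8] [ 0.624 -1.161]
1.56 [615.8 119.2] [ 0.761 -1.194]
```

View pics/s9.png

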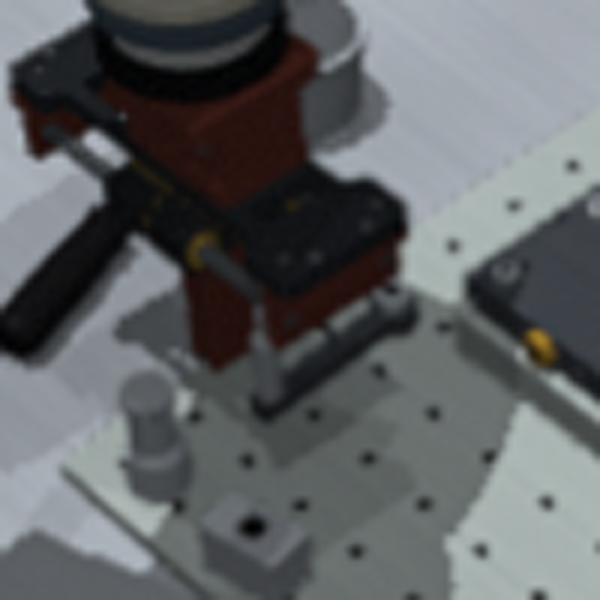

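The fingers are left of the pin and clear of the gauge. I'll sweep along the arc.

>>> jog_arm([
  {"dp": [0, -0.1, 0], "turn": [0, 0, 0], "claw": 0},
  {"dp": [0, -0.18, 0], "turn": [0, 0, 0], "claw": 0},
  {"dp": [0, -0.26, 0], "turn": [0, 0, 0], "claw": 0},
  {"dp": [0, -0.33, 0], "turn": [0, 0, 0], "claw": 0},
  {"dp": [0.005, -0.4, 0], "turn": [0, 0, 0], "claw": 0},
  {"dp": [0.01, -0.46, 0], "turn": [0, 0, 0], "claw": 0},
  {"dp": [0.03, -0.53, 0], "turn": [0, 0, 0], "claw": 0},
  {"dp": [0.045, -0.6, 0], "turn": [0, 0, 0], "claw": 0},
  {"dp": [0.07, -0.66, 0], "turn": [0, 0, 0], "claw": 0},
  {"dp": [0.1, -0.73, 0], "turn": [0, 0, 0], "claw": 0},
  {"dp": [0.14, -0.79, 0], "turn": [0, 0, 0], "claw": 0},
  {"dp": [0.18, -0.84, 0], "turn": [0, 0, 0], "claw": 0},
])

```text
t: 14.47
ee_pos: [569.1, 146.8, 34.3]
orientation: [-1.188, -1.211, 1.237]
ft_force: [0.3, 0.1, -0.2]
width: 0.2
```

```bash
python3 - <<'E'
from h import *
d=grab('side'); crop(d,235,90,335,190,6,'s10.png')
t=grab('top'); crop(t,220,90,380,240,5,'t10.png')
o=ctrl.get_obs();p=o['ee_pos'];print(p,o['ft_force'],o['width'])
th=.0205;R=np.array([[np.cos(th),-np.sin(th)],[np.sin(th),np.cos(th)]]);tt=np.array([626,53.3])
for a in np.arange(0.81,1.6,.125):
    P=np.array([7,140])+74*np.array([-np.cos(a),-np.sin(a)])
    T=P+[-15*np.sin(a),12.5*np.cos(a)]
    W=tt+R@T; print(round(a,2),W.round(1),((W-p[:2])/80).round(3))
E
```

```text
[569.6411907  146.63448725  34.34877574] [-0.64672013 -0.37373006 -0.84356081] 0.730155303856644
0.81 [569.2 147.2] [-0.006  0.007]
0.94 [575.2 140.2] [ 0.069 -0.081]
1.06 [582.1 134. ] [ 0.155 -0.158]
1.18 [589.7 128.7] [ 0.251 -0.224]
1.31 [598.  124.5] [ 0.354 -0.277]
1.44 [606.7 121.3] [ 0.464 -0.317]
1.56 [615.8 119.2] [ 0.578 -0.342]
```

View pics/s10.png

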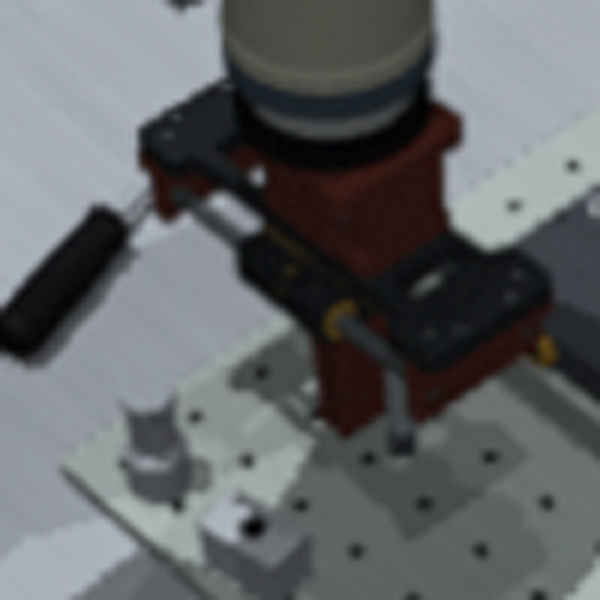

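View pics/t10.png

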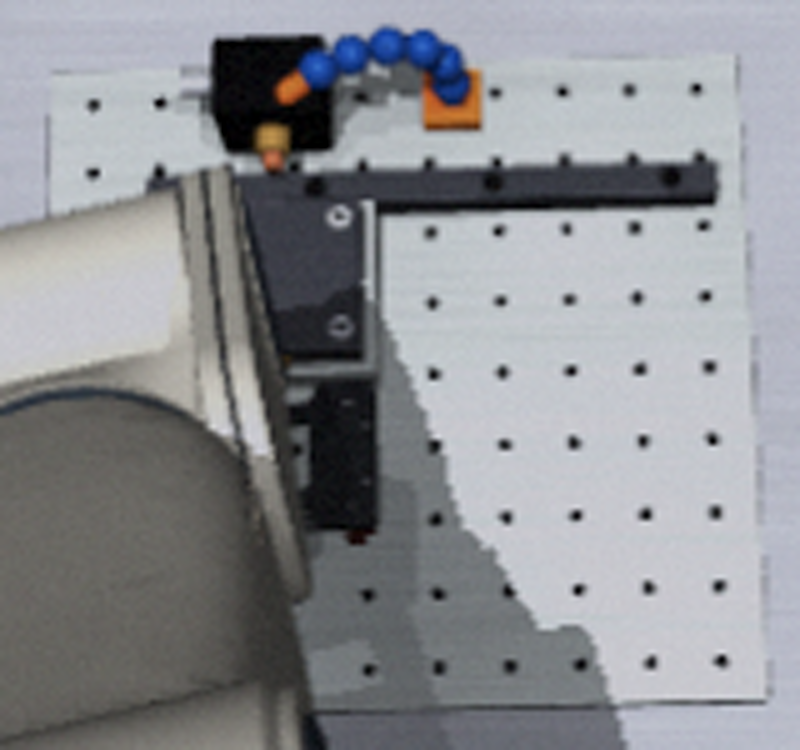

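The keeper is about halfway, with the pin just ahead of the fingers near (400,440) in the crop. I'll continue the arc.

>>> jog_arm([
  {"dp": [0.035, -0.045, 0], "turn": [0, 0, 0], "claw": 0},
  {"dp": [0.07, -0.085, 0], "turn": [0, 0, 0], "claw": 0},
  {"dp": [0.11, -0.125, 0], "turn": [0, 0, 0], "claw": 0},
  {"dp": [0.155, -0.16, 0], "turn": [0, 0, 0], "claw": 0},
  {"dp": [0.2, -0.195, 0], "turn": [0, 0, 0], "claw": 0},
  {"dp": [0.25, -0.225, 0], "turn": [0, 0, 0], "claw": 0},
  {"dp": [0.3, -0.255, 0], "turn": [0, 0, 0], "claw": 0},
  {"dp": [0.355, -0.28, 0], "turn": [0, 0, 0], "claw": 0},
  {"dp": [0.41, -0.3, 0], "turn": [0, 0, 0], "claw": 0},
  {"dp": [0.465, -0.32, 0], "turn": [0, 0, 0], "claw": 0},
])

```text
t: 15.4
ee_pos: [607.3, 120.9, 34.4]
orientation: [-1.189, -1.211, 1.236]
ft_force: [-0.5, 1.4, 0.1]
width: 0.5
```

```bash
python3 - <<'E'
from h import *
d=grab('side'); crop(d,270,90,370,190,6,'s11.png')
o=ctrl.get_obs();p=o['ee_pos'];print(p,o['ft_force'],o['width'])
E
```

```text
[608.26322046 120.72956916  34.47868026] [-0.22432584 -0.33490305 -1.38064729] 0.38602645826997645
```

View pics/s11.png

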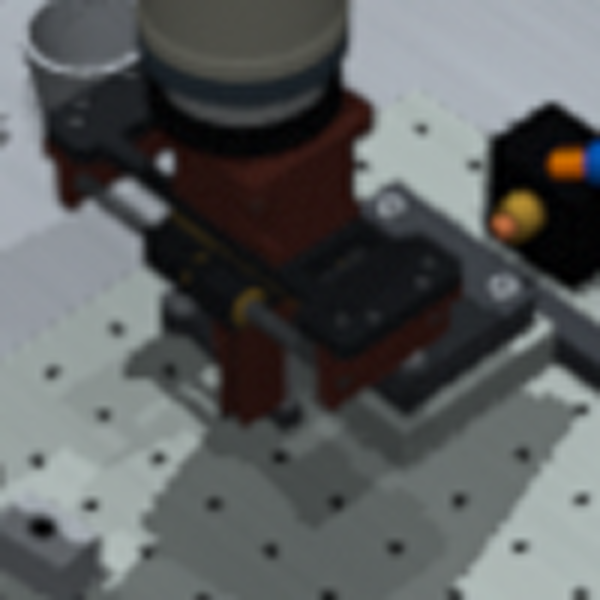

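The pin is still ahead of the finger tip, near (295,390). I'll finish with mostly +x, biased slightly to -y to keep centred on the pin.

>>> jog_arm([
  {"dp": [0.03, -0.03, 0], "turn": [0, 0, 0], "claw": 0},
  {"dp": [0.06, -0.045, 0], "turn": [0, 0, 0], "claw": 0},
  {"dp": [0.08, -0.045, 0], "turn": [0, 0, 0], "claw": 0},
  {"dp": [0.08, -0.045, 0], "turn": [0, 0, 0], "claw": 0},
])

```text
t: 15.78
ee_pos: [615.0, 116.9, 34.5]
orientation: [-1.19, -1.212, 1.236]
ft_force: [0.2, -0.0, 0.1]
width: 0.2
```

>>> jog_arm([
  {"dp": [0.02, 0, 0], "turn": [0, 0, 0], "claw": 0},
  {"dp": [0.03, 0, 0], "turn": [0, 0, 0], "claw": 0},
  {"dp": [0.03, 0, 0], "turn": [0, 0, 0], "claw": 0},
])

```text
t: 16.03
ee_pos: [616.2, 116.8, 34.4]
orientation: [-1.188, -1.21, 1.237]
ft_force: [-5.6, -0.6, 3.0]
width: 0.8
```

>>> jog_arm([
  {"dp": [0.03, 0, 0], "turn": [0, 0, 0], "claw": 0},
  {"dp": [0.05, 0, 0], "turn": [0, 0, 0], "claw": 0},
  {"dp": [0.05, 0, 0], "turn": [0, 0, 0], "claw": 0},
])

```text
t: 16.28
ee_pos: [616.3, 116.7, 34.1]
orientation: [-1.183, -1.204, 1.242]
ft_force: [-12.3, 0.6, 9.3]
width: 0.4
```

>>> jog_arm([
  {"dp": [-0.1, 0, 0], "turn": [0, 0, 0], "claw": 0},
  {"dp": [-0.4, 0, 0.05], "turn": [0, 0, 0], "claw": 0},
  {"dp": [-0.6, 0, 0.3], "turn": [0, 0, 0], "claw": 0},
  {"dp": [-0.8, 0, 0.7], "turn": [0, 0, 0], "claw": 0},
  {"dp": [-1, 0, 1], "turn": [0, 0, 0], "claw": 0},
  {"dp": [-1, 0, 1], "turn": [0, 0, 0], "claw": 0},
])

```text
t: 16.78
ee_pos: [536.3, 117.2, 118.0]
orientation: [-1.185, -1.208, 1.239]
ft_force: [0.8, 0.2, -0.1]
width: 0.6
```

>>> jog_arm([
  {"dp": [-0.4, 0, 0.4], "turn": [0, 0, 0], "claw": 0},
  {"dp": [-0.8, 0, 0.8], "turn": [0, 0, 0], "claw": 0},
  {"dp": [-1, 0, 1], "turn": [0, 0, 0], "claw": 0},
  {"dp": [-1, 0, 1], "turn": [0, 0, 0], "claw": 0},
])

```text
t: 17.12
ee_pos: [454.8, 117.5, 200.9]
orientation: [-1.187, -1.212, 1.237]
ft_force: [-0.1, 0.8, -0.2]
width: 0.3
```

```bash
python3 - <<'E'
from h import *
d=grab('side'); crop(d,240,100,445,260,3.9,'s12.png')
t=grab('top'); crop(t,220,90,380,240,5,'t12.png')
o=ctrl.get_obs();print(o['t'],o['ee_pos'],o['ft_force'],o['width'])
E
```

```text
17.2167 [457.07540243 117.4642587  198.73409724] [ 0.75337537  0.07201447 -0.6208089 ] 0.48028877973961015
```

View pics/s12.png

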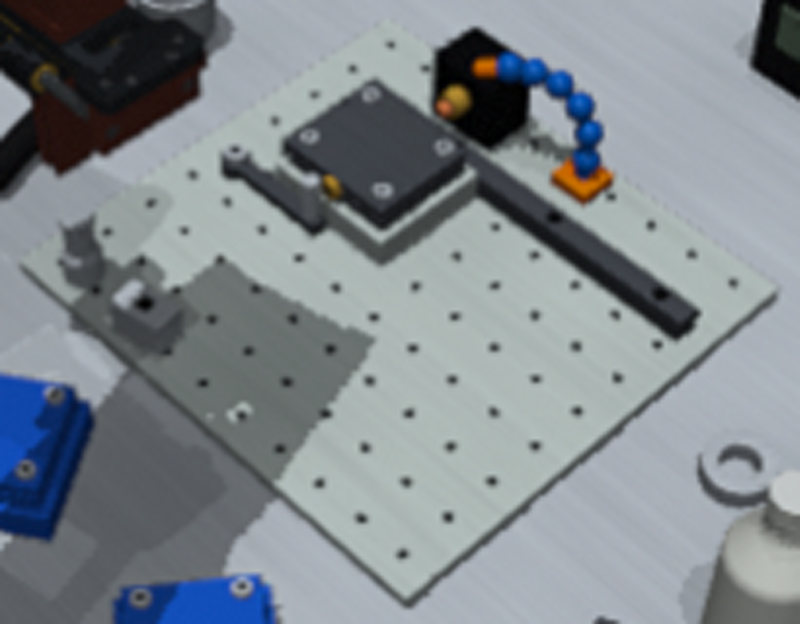

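View pics/t12.png

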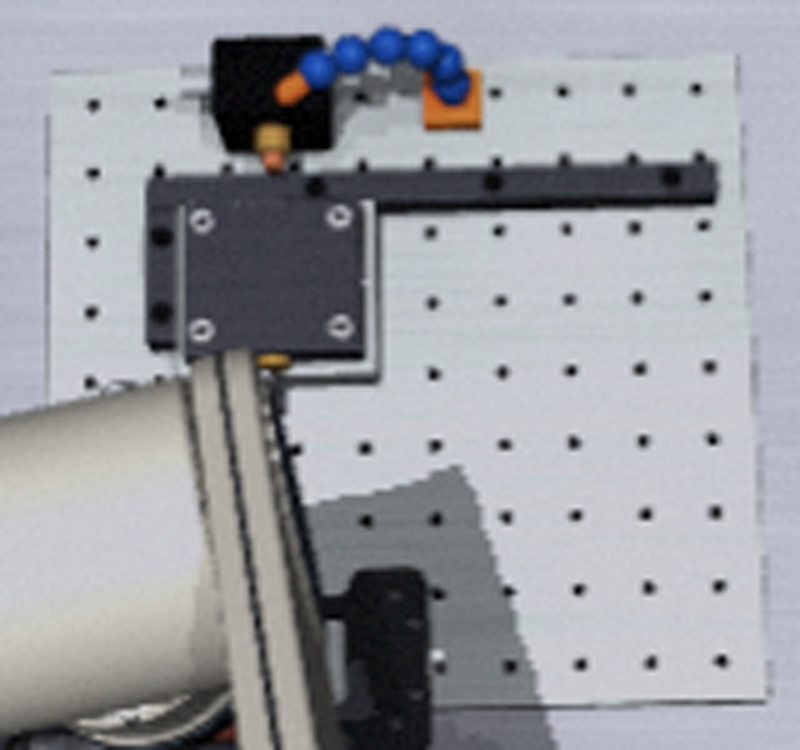

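The keeper lies across the shoe's front in the side view, from pivot (236,152) to end (318,228), and the arm is clear. I'll do a numeric check before handing in.

```bash
python3 - <<'E'
from h import *
t=pickle.load(open('top.pkl','rb'));s=pickle.load(open('side.pkl','rb'))
ft=lambda q:[(220+a/5-.4,90+b/5-.4) for a,b in q]
fs=lambda q:[(240+a/3.9-.37,100+b/3.9-.37) for a,b in q]
for n,d,q,th,tt in(('top',t,ft([(203,221),(339,217),(341,327),(202,330)]),0.0192,(626.28,54.65)),('side',s,fs([(372,95),(445,147),(382,191),(310,136)]),0.0222,(625.1,51.0))):
    tt=np.array(tt);R=np.array([[np.cos(th),-np.sin(th)],[np.sin(th),np.cos(th)]])
    S=(pix2world(d,q,60)[:,:2]-tt)@R
    print(n,S.mean(0),[np.arctan2(*(S[i]-S[j])[::-1]).round(3) for i,j in((0,3),(1,2))],np.arctan2(*-(S[1]-S[0])).round(3))
W=pix2world(s,fs([(236,152),(318,228)]),[31,24])
K=(W[:,:2]-[625.1,51.0])@R; print('keeper',K,np.arctan2(-(K[1]-K[0])[1],-(K[1]-K[0])[0]))
E
```

```text
top [60.60060209 59.45604791] [np.float64(-0.005), np.float64(0.009)] -0.003
side [62.42471215 63.2765814 ] [np.float64(-0.007), np.float64(-0.003)] -0.002
keeper [[  8.52369773 142.39405112]
 [  5.09324037  58.96476319]] 1.5297013335588951
```

```bash
python3 -c "
from workcell import ctrl
print(ctrl.close_job())"
```

```text
the job is handed in; nothing more can be done
None
```

The shoe is home against the back rail and the side stop, the keeper is shut across its front, and I handed the job in at about 17 s of the 51 s. Handing in gives no verdict, so this rests on my own checks.

**What I did:**
- I pushed the shoe along the plate to the rail with two part-open fingers, then along the rail to the stop with the fingers closed. A last nudge on its front face confirmed it was still on the rail.
- I swept the keeper pin round its arc until it hit its stop, then backed off and rose clear.

**What the contacts showed:** motion stopped at 8–12 N on the rail, about 14 N on the side stop and about 12 N at the keeper's end. The final nudge stopped within 0.2 mm of where the rail should be.

**What the last pictures showed:**

| Check | Top camera | Side camera | Target |
|---|---|---|---|
| Shoe centre, plate frame (mm) | (60.6, 59.5) | (62.4, 63.3) | (60, 60) |
| Shoe squareness (rad) | within 0.01 | within 0.01 | below 0.04 |
| Keeper angle (rad) | not read | about 1.53 | above 1.45 |

- **Disagreement:** the cameras differ by about 4 mm in y, and the side reading alone puts the shoe 3.3 mm off in y. I put that down to calibration, because the side camera read the fixed keeper pivot off in the same direction (+1.5, +2.4 mm).
- **Other things:** the gauge and block looked unmoved. The bottle, collar, driver, cup and spare die were never touched, though I didn't measure them again.

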